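# Measure a cattle cannon bone on the osteometric board

## Robot

A 7-joint arm with a two-finger parallel gripper is mounted at the origin on the work surface. World frame = base frame: x ahead of the robot, y to its left, z up, the work surface at z = 0. Lengths are in m, angles in degrees, forces in N, time in s.
With the tool pointing down it reaches from about 0.425 to 0.875 m from the base axis. Payload 4.7 kg.
Tool frame: the origin (TCP) lies midway between the tips of the shut fingers; the grasp point (between the pads) lies 19 mm behind it; z points along the fingers, y is the line along which they close (so a half turn about z gives the same grasp; the last joint's range is limited). The gripper opens to 87 mm and grips with 3 to 60 N. Pads are 19 mm wide; open, the fingers measure 117 mm over their backs; the gripper's body (75 mm by 190 mm) begins 51 mm behind the grasp point.
Start: joints at [73.459, 18.392, -4.016, 83.108, 1.295, 78.541, -3.26], TCP at [0.194, -0.62, 0.223] pointing down, gripper open.
Joint ranges: [-163.93, 163.93], [-17.29, 119.83], [-79.2, 71.16], [3.27, 140.29], [-89.18, 269.18], [5.43, 117.66], [-154.24, 154.24]. Speed limits (degrees/s): [147.25, 147.25, 180, 180, 180, 180, 180].

## Interface

Orientations are given as [roll, pitch, yaw] about the fixed x, y, z axes, in that order (R = Rz(yaw) Ry(pitch) Rx(roll)).
In Python, from cell import env gives the robot as it stands. The module is installed in compiled form; this text tells all that it offers.
- The arm moves only by the tool step_arm, never from a script. Its argument "rows" is a list of rows, each an object with "angular": the turn, a rotation vector about the tool's x, y, z in units of pi rad (1.0 is pi rad), a list of three; "slide": the shift along the tool's x, y, z in units of 500 mm (1.0 is 500 mm), a list of three; "jaw": the opening, from 0 (shut) to 1 (fully open). A call has 1 to 10 rows; each row shifts and turns the commanded pose from where the row before left it, along the tool's axes as they then stand; what a row does not reach is not made up. A row lasts 1/8 s, in which the tool goes at most 62.5 mm and 10.7 degrees, less where a joint would pass 70% of its speed; a pose out of reach is approached as far as the arm can. A call with a number of a shift or a turn outside -1 to 1 is refused whole. A call with a gripper value outside its range is refused whole. The fingers move at their own pace and stop on an object; "newtons" is the grip in N (left out, the last holds). Time passes only in rows, so rows that do not move let the fingers close. It gives the time, the measured TCP pose, the force, the opening and the grip force at its end, in the units of the state.
- env.get_obs(): the state, without advancing time (a new reading comes with each control period).
- env.read_camera(name): name is "scene" or "top" or "wrist"; returns the picture (400x640x3 uint8, red, green, blue); there is no depth.
- env.camera_info(name): a dict with "fx", "fy", "cx", "cy" (pixels), "R" (3x3) and "t" (3): a world point X has camera coordinates R X + t. Camera axes: x right, y down, z forward; pixel columns grow to the right and rows downward; lengths in m; the calibration is good to about 2 mm. A picture is of the moment at which its call begins: read the wrist's pose just before it. camera_info takes no time and is no camera call; for the wrist camera it gives the pose at the moment of the call.
- env.sign_off(): hands the job in; it is judged then, once.
The state is a dict: "time_s": time; "qpos": joint angles; "joint_velocities": joint speeds; "effort": joint torques, N m; "tool_pos": TCP position; "tool_rot": TCP orientation; "force": force on the tool from outside, world axes, zero at the start; "wrist_torque": the same for the moment, N m; "grip_width": finger opening in m; "grasp_force": force on a finger pad.
Only numpy, scipy, OpenCV 4.12 (cv2) and the standard library are available. Lean on these libraries where they do the work, as an engineer would, in place of code of your own. Each camera call takes 0.05 s, during which the arm holds its last target. There are 200 camera calls.

## Task

Set up the shorter, stouter of the two cannon bones for a length reading on the wooden measuring board. Lay it on the board with its flat end towards the upright head and push it fully home into the corner, flush against the head and lying along the side rail for its whole length, while the slide is still clear of it; then bring the slide up until it just touches the knuckle end, and leave it touching. The bone is old and brittle, so set it down and push gently, and leave the other things on the table where they are.

Things in the scene. Friction and masses are not known exactly. Their poses are not given: they have to be found in the camera images.
- board: Bone measuring board, fixed: wooden deck 140 (x) by 447 mm (y), 18 mm thick. On the -x edge (robot side) an aluminium rail 14 mm thick, 25 mm high above the deck. Across its +y end stands the head, a wooden upright (head_c0) 18 mm thick, top 83 mm above the table, square to the rail, its foot held by wing nuts. Origin: on the underside, mid-width, 205 mm from the -y end.
- rail_zero (a point): On the rail's inner face at deck level. Axes as the board's: the rail's face is x = 0, clear deck x 0 to 126 mm; -y runs along the rail from the head to the slide. The head can be clamped where wanted: its face stands somewhere from y = 0 to y = -20 mm, a different place each time, which no reading tells; find it by touch or sight. It does not yield to a push.
- slide: Wooden slide running on the rail along the board's y, parallel to the head: an upright plate 115 mm wide, 16 mm thick, with a foot and gussets behind it (away from the head). Origin: on its measuring face, mid-width, at deck level; +y points to the head, the plate fills y 0 to -16 mm. Starts 275-305 mm from rail_zero, can go 315 mm, drags with about 3 N and stays where left.
- slide_top (a point): Middle of the slide plate's thickness and width at its top edge, 65 mm above the deck (83 mm above the table). The top 29 mm of the plate is free on both faces and can be pinched across its 16 mm (along the board's y). Axes as the board's.
- bone: Bone to measure: the shorter, stouter of the two, tan, 182 mm long along its x, 0.18-0.29 kg. Flat end (+x) and knuckle end (-x) are both 56 mm wide, 32 mm high; straight shaft between, 30 mm wide, 22 mm thick, 5-27 mm above what it lies on, 80 mm long. Origin: mid-length, on the underside. Lies on the table beyond the board, x within about 0.4 rad of the board's +y.
- bone_flat_end (a point): Centre of the bone's flat end face: on the centre line, 91 mm from the middle, 16 mm above the underside, 28 mm from either side. Axes as the bone's.
- bone_knuckle_end (a point): Point on the bone's centre line level with the tips of its two rounded knuckles (7 mm cleft between them): 91 mm from the middle, 16 mm above the underside, 28 mm from either side. Axes as the bone's.
- long_bone: Another cannon bone, not wanted: longer and slimmer, 212 mm long along its x, ends 47 mm wide, 34 mm high, shaft 25 mm wide. Lies on the table end to end with the first. Origin: mid-length, on the underside.
- marker: Marker pen lying on the table, 135 mm long along its x, 16 mm thick; origin on the underside near the middle. Not needed.
- tub: White screw-top sample tub, 84 mm diameter, 85 mm high, standing on the table; origin at the centre of its underside. Not needed.
Mind the look-alikes: they are no part of the job. What is shaped like the bone but black or turquoise is not meant.

How it is judged:
By the outcome, as a careful person would: the job done as asked, in the order asked, and still so for the second after the job is handed in, with the robot touching nothing.
It also fails if it takes over 72 s, if anything falls off the work surface, if the arm or the gripper's body presses on something with over 40 N, if the wrist force passes 120 N, or if a joint passes its speed limit or range.

## Working session

There is one attempt and no reset: what is moved stays moved. The work goes in short steps, Python scripts to look and compute and a tool call to move; the robot and the scene stay as the last step left them, time stands still between calls to the robot, and variables do not carry over. Pictures are saved under pics/ and viewed, at most 10 in all, crops included, and the job is handed in when it is done.

Besides the shell and the picture viewer there is one more tool, called after "Request:" in YAML: its name, and indented under it one key for each argument. step_arm: Moves the arm, as the interface text tells. Shifts and turns lie within -1 to 1; 1 stands for 500 mm of shift or pi rad of turn. Its arguments: {"type":"object","properties":{"rows":{"type":"array"},"newtons":{"type":"number"}},"required":["rows"]}

```bash
mkdir -p pics; python3 - <<'E'
from cell import env
import cv2
o=env.get_obs()
print({k:o[k] for k in('time_s','tool_pos','tool_rot','grip_width','force')})
for n in('scene','top'):
    cv2.imwrite(f'pics/{n}0.png',cv2.cvtColor(env.read_camera(n),cv2.COLOR_RGB2BGR))
    c=env.camera_info(n);print(n,c)
E
```

```text
{'time_s': 0.0, 'tool_pos': array([ 0.19358703, -0.61990481,  0.22143488]), 'tool_rot': array([-1.79886485e+02,  5.98260483e-03,  1.73509279e+01]), 'grip_width': 0.08701142906521271, 'force': array([-0.11312736,  0.28340575,  1.05937383])}
scene {'fx': 372.59223074940473, 'fy': 372.59223074940473, 'cx': 324.52778411091526, 'cy': 198.18062775031495, 'R': array([[-0.48512678,  0.87429662,  0.01604436],
       [ 0.72539105,  0.41261333, -0.55096104],
       [-0.48832349, -0.25564752, -0.83437672]]), 't': array([ 0.26250951, -0.41000776,  1.26126021])}
top {'fx': 425.2179956977543, 'fy': 425.2179956977543, 'cx': 313.56157711985395, 'cy': 205.77617015623423, 'R': array([[-0.01306297, -0.99989709,  0.00592954],
       [-0.98950669,  0.0120734 , -0.14398174],
       [ 0.14389533, -0.00774815, -0.98956258]]), 't': array([0.03657209, 0.60282245, 1.06799124])}
```

View pics/top0.png

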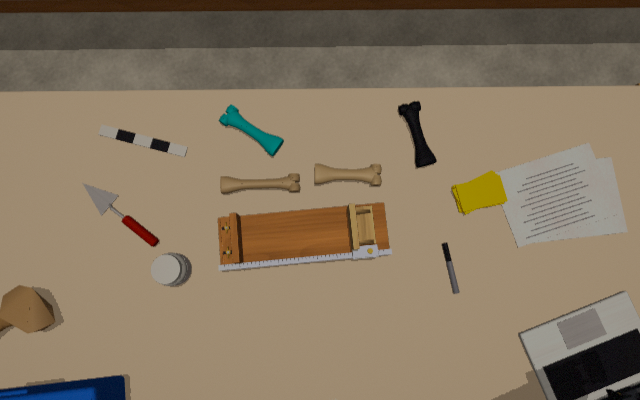

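View pics/scene0.png

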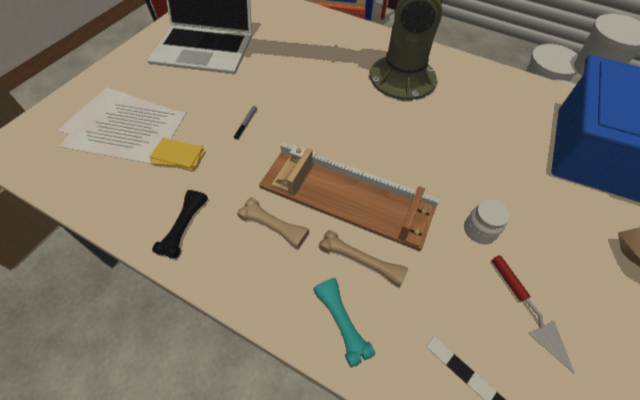

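The top view shows four bone-shaped things:
- turquoise at (252,130), wrong colour
- black at (417,133), wrong colour
- tan, long and slim, at (260,184)
- tan, short and stout, at (348,175)

The last one fits the description. Its knuckles are at about (378,175) and its flat end at about (316,173), towards the head. The head is at (234,238), the slide at (355,228) and the rail along row ~262. I'll confirm with an enlarged crop.

```bash
cat > h.py <<'E'
from cell import env
import numpy as np, cv2
def ray(n,u,v,z,c=None):
    "world point at height z seen at pixel u,v"
    c=c or env.camera_info(n);R=np.array(c['R']);t=np.array(c['t'])
    d=R.T@[(u-c['cx'])/c['fx'],(v-c['cy'])/c['fy'],1];o=-R.T@t
    return o+d*(z-o[2])/d[2]
def shot(n,name,box=None,s=1):
    im=cv2.cvtColor(env.read_camera(n),cv2.COLOR_RGB2BGR)
    cv2.imwrite(f'pics/{name}_full.png',im)
    if box: im=im[box[1]:box[3],box[0]:box[2]]
    cv2.imwrite(f'pics/{name}.png',cv2.resize(im,None,fx=s,fy=s,interpolation=cv2.INTER_CUBIC))
    return im
E
python3 - <<'E'
from h import *
im=cv2.imread('pics/top0.png')[155:280,210:400]
cv2.imwrite('pics/crop0.png',cv2.resize(im,None,fx=4.2,fy=4.2,interpolation=cv2.INTER_CUBIC))
for u,v,z in[(348,175,.016),(316,173,.016),(380,175,.016),(220,268,.043),(390,254,.043)]:print(u,v,ray('top',u,v,z).round(4))
E
```

```text
348 175 [ 0.6903 -0.0657  0.016 ]
316 173 [0.6969 0.021  0.016 ]
380 175 [ 0.6893 -0.1524  0.016 ]
220 268 [0.4454 0.2703 0.043 ]
390 254 [ 0.4754 -0.1663  0.043 ]
```

View pics/crop0.png

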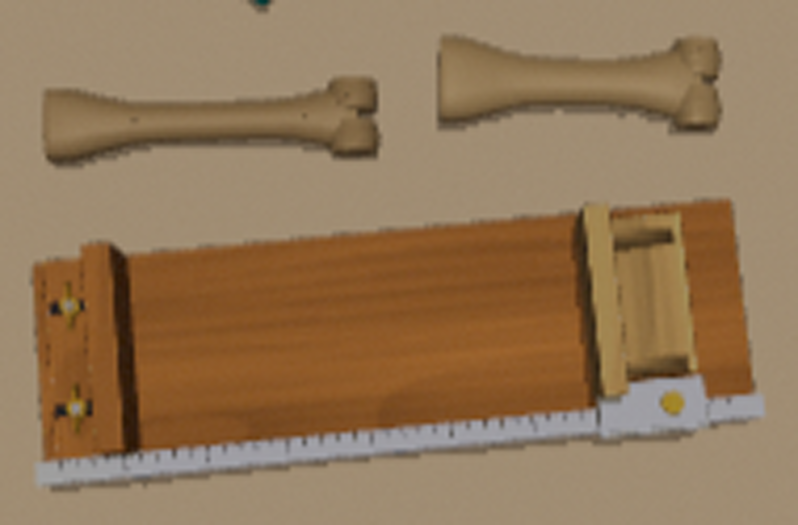

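The crop confirms it. The right-hand tan bone spans crop u 440–720, so it's shorter and thicker, with its cleft at (710,85). The other tan bone spans 43–378 and is slim. Next I'll compute poses.

```bash
python3 - <<'E'
from h import *
P=lambda u,v,z:ray('top',210+u/4.2,155+v/4.2,z)
def show(n,*a):
    print(n,*[P(*p).round(4)[:2] for p in a])
show('rail outer top',(40,488,.043),(764,417,.043))
show('rail inner top',(130,454,.043),(598,410,.043))
show('head inner top',(113,245,.083),(126,452,.083))
show('slide top face',(582,205,.083),(600,393,.083))
show('slide top back',(608,205,.083),(626,390,.083))
show('deck +x edge',(130,256,.018),(735,200,.018))
show('bone flat',(440,37,.016),(440,125,.016)); show('knuck',(716,40,.016),(716,130,.016))
im=cv2.imread('pics/top0.png')
hsv=cv2.cvtColor(im,cv2.COLOR_BGR2HSV); 
# bone boundaries by difference from table colour
a=im.astype(int); print(a[190,345],a[175,345],a[175,330],a[150,345])
E
python3 - <<'E'
from h import *
import numpy as np
im=cv2.imread('pics/top0.png').astype(float)
roi=(slice(155,195),slice(305,390))
r=im[roi]; bg=np.median(r[:5].reshape(-1,3),0)
# chroma
ch=r/r.sum(2,keepdims=True); cb=bg/bg.sum()
d=np.abs(ch-cb).sum(2); m=(d>0.03).astype(np.uint8)
n,l,s,c=cv2.connectedComponentsWithStats(m); k=1+s[1:,4].argmax(); print(s[k],c[k]+[305,155])
ys,xs=np.nonzero(l==k); rect=cv2.minAreaRect(np.c_[xs+305,ys+155].astype(np.float32)); print(rect)
b=cv2.boxPoints(rect);print([ray('top',u,v,.016)[:2].round(4) for u,v in b])
E
```

```text
rail outer top [0.4374 0.2714] [ 0.4746 -0.1711]
rail inner top [0.4572 0.2169] [ 0.4802 -0.0694]
head inner top [0.5807 0.222 ] [0.4579 0.2128]
slide top face [ 0.6014 -0.0591] [ 0.4888 -0.067 ]
slide top back [ 0.6012 -0.0748] [ 0.4904 -0.0824]
deck +x edge [0.5819 0.2224] [ 0.6132 -0.1628]
bone flat [0.7225 0.024 ] [0.6645 0.0247]
knuck [ 0.7184 -0.1548] [ 0.6591 -0.1526]
[115 141 160] [ 94 129 155] [ 90 125 151] [113 140 160]
[   9    9   68   22 1037] [347.52266152 174.19093539]
((347.5, 174.5), (21.0, 67.0), 90.0)
[array([0.722, 0.026]), array([ 0.7199, -0.1562]), array([ 0.6617, -0.1542]), array([0.6639, 0.0268])]
```

Request:
step_arm:
  rows:
    - {"angular": [0,0,-0.05],"slide": [0,0,0],"jaw": 1}
    - {"angular": [0,0,-0.05],"slide": [0,0,0],"jaw": 1}
    - {"angular": [0,0,-0.05],"slide": [0,0,0],"jaw": 1}
    - {"angular": [0,0,-0.05],"slide": [0,0,0],"jaw": 1}
    - {"angular": [0,0,-0.05],"slide": [0,0,0],"jaw": 1}
    - {"angular": [0,0,-0.05],"slide": [0,0,0],"jaw": 1}
    - {"angular": [0,0,-0.05],"slide": [0,0,0],"jaw": 1}
    - {"angular": [0,0,-0.05],"slide": [0,0,0],"jaw": 1}
    - {"angular": [0,0,0],"slide": [0,0,0],"jaw": 0.7}

```text
time_s: 1.23
tool_pos: [0.1937, -0.6202, 0.222]
tool_rot: [-180.0, -0.1, 89.2]
force: [0.3, -0.5, -0.1]
grip_width: 0.0824
grasp_force: 0.0
```

Request:
step_arm:
  rows:
    - {"angular": [0,0,0],"slide": [0.07,0.062,0],"jaw": 0.7}
    - {"angular": [0,0,0],"slide": [0.07,0.062,0],"jaw": 0.7}
    - {"angular": [0,0,0],"slide": [0.07,0.062,0],"jaw": 0.7}
    - {"angular": [0,0,0],"slide": [0.07,0.062,0],"jaw": 0.7}
    - {"angular": [0,0,0],"slide": [0.07,0.062,0],"jaw": 0.7}
    - {"angular": [0,0,0],"slide": [0.07,0.062,0],"jaw": 0.7}
    - {"angular": [0,0,0],"slide": [0.07,0.062,0],"jaw": 0.7}
    - {"angular": [0,0,0],"slide": [0.07,0.062,0],"jaw": 0.7}
    - {"angular": [0,0,0],"slide": [0.07,0.062,0],"jaw": 0.7}
    - {"angular": [0,0,0],"slide": [0.07,0.062,0],"jaw": 0.7}

```text
time_s: 2.48
tool_pos: [0.5085, -0.2729, 0.2225]
tool_rot: [-180.0, 0.0, 89.1]
force: [0.9, -0.4, 0.4]
grip_width: 0.0611
grasp_force: 0.0
```

Request:
step_arm:
  rows:
    - {"angular": [0,0,0],"slide": [0.07,0.062,0],"jaw": 0.7}
    - {"angular": [0,0,0],"slide": [0.07,0.062,0],"jaw": 0.7}
    - {"angular": [0,0,0],"slide": [0.07,0.062,0],"jaw": 0.7}
    - {"angular": [0,0,0],"slide": [0.07,0.062,0],"jaw": 0.7}
    - {"angular": [0,0,0],"slide": [0.07,0.062,0],"jaw": 0.7}
    - {"angular": [0,0,0],"slide": [0.06,0.062,0],"jaw": 0.7}
    - {"angular": [0,0,0],"slide": [0,0,0],"jaw": 0.7}

```text
time_s: 3.35
tool_pos: [0.6972, -0.066, 0.2214]
tool_rot: [-180.0, -0.2, 89.5]
force: [-0.3, 1.2, -0.9]
grip_width: 0.0608
grasp_force: 0.0
```

```bash
python3 - <<'E'
from h import *
o=env.get_obs();print(o['tool_pos'],o['tool_rot'],o['time_s'],o['qpos'].round(1) if hasattr(o['qpos'],'round') else o['qpos'])
c=env.camera_info('wrist');print(c)
shot('wrist','w1')
E
```

```text
[ 0.69718067 -0.06600112  0.22139172] [-179.95466006   -0.1970617    89.53674844] 3.35 [ 27.5  28.6 -35.5  73.9  16.1  82.5  -7.2]
{'fx': 282.9795481181075, 'fy': 282.9795481181075, 'cx': 321.29733727707134, 'cy': 200.54247012451864, 'R': array([[ 0.999974  , -0.00710135, -0.00125037],
       [-0.00653399, -0.96575208,  0.25938432],
       [-0.00304953, -0.25936941, -0.96577337]]), 't': array([-0.69753097, -0.09068456,  0.37359772])}
```

View pics/w1.png

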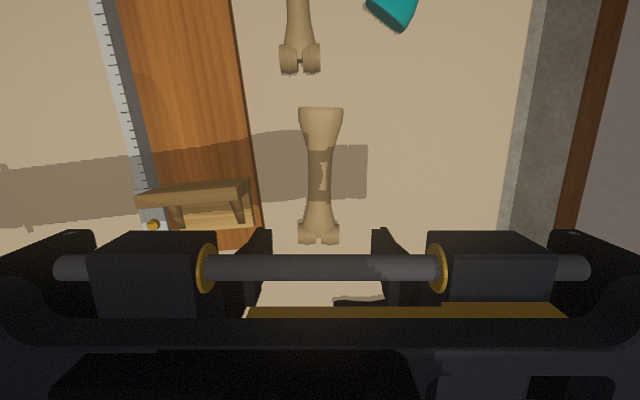

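The bone sits between the fingers. Its flat end is at about (321,107) and its knuckles at about (319,235), so it lines up with the tool. Computing now.

```bash
python3 - <<'E'
from h import *
for n,u,v,z in[('flat L',299,112,.016),('flat R',343,112,.016),('flat top',321,107,.032),('knL',297,232,.016),('knR',340,232,.016),('kntop',319,222,.032),('shaftL',308,170,.016),('shaftR',332,170,.016),
 ('deckedge',240,100,.018),('deckedge',218,0,.018),('rail in top',124,65,.043),('rail in top',104,0,.043),('slide face top L',135,195,.083),('slide faceR',250,181,.083)]:print(n,ray('wrist',u,v,z)[:2].round(4))
E
```

```text
flat L [0.6693 0.0162]
flat R [0.7238 0.0157]
flat top [0.6966 0.021 ]
knL [ 0.6617 -0.1427]
knR [ 0.7213 -0.1432]
kntop [ 0.6926 -0.1226]
shaftL [ 0.6788 -0.0563]
shaftR [ 0.7102 -0.0566]
deckedge [0.5978 0.0309]
deckedge [0.5821 0.1372]
rail in top [0.4795 0.0666]
rail in top [0.4705 0.1291]
slide face top L [ 0.4921 -0.0715]
slide faceR [ 0.6193 -0.0571]
```

Request:
step_arm:
  rows:
    - {"angular": [0,0,0.007],"slide": [-0.004,-0.006,0.07],"jaw": 0.7}
    - {"angular": [0,0,0],"slide": [0,0,0.07],"jaw": 0.7}
    - {"angular": [0,0,0],"slide": [0,0,0.07],"jaw": 0.7}
    - {"angular": [0,0,0],"slide": [0,0,0.07],"jaw": 0.7}
    - {"angular": [0,0,0],"slide": [0,0,0.07],"jaw": 0.7}
    - {"angular": [0,0,0],"slide": [0,0,0.04],"jaw": 0.7}
    - {"angular": [0,0,0],"slide": [0,0,0.03],"jaw": 0.7}
    - {"angular": [0,0,0],"slide": [0,0,0.008],"jaw": 0.7}
    - {"angular": [0,0,0],"slide": [0,0,0],"jaw": 0.7}

```text
time_s: 4.53
tool_pos: [0.6936, -0.0731, 0.0093]
tool_rot: [179.9, 0.0, 88.1]
force: [0.1, -1.0, 0.4]
grip_width: 0.061
grasp_force: 0.0
```

Request:
step_arm:
  rows:
    - {"angular": [0,0,0],"slide": [0.008,0,0.007],"jaw": 0.6}
    - {"angular": [0,0,0],"slide": [0,0,0],"jaw": 0.45}
    - {"angular": [0,0,0],"slide": [0,0,0],"jaw": 0.3}
    - {"angular": [0,0,0],"slide": [0,0,0],"jaw": 0.2}
    - {"angular": [0,0,0],"slide": [0,0,0],"jaw": 0.2}
    - {"angular": [0,0,0],"slide": [0,0,0],"jaw": 0.2}
  newtons: 12

```text
time_s: 5.28
tool_pos: [0.6934, -0.0693, 0.0053]
tool_rot: [180.0, 0.0, 88.1]
force: [0.8, -0.4, 0.7]
grip_width: 0.03
grasp_force: 12.0
```

Request:
step_arm:
  rows:
    - {"angular": [0,0,0],"slide": [0,0,-0.03],"jaw": 0.2}
    - {"angular": [0,0,0],"slide": [0,0,-0.06],"jaw": 0.2}
    - {"angular": [0,0,0],"slide": [0,0,-0.07],"jaw": 0.2}
    - {"angular": [0,0,0],"slide": [0,0,-0.07],"jaw": 0.2}
    - {"angular": [0,0,0],"slide": [0,0,-0.07],"jaw": 0.2}
    - {"angular": [0,0,-0.018],"slide": [0,0,0],"jaw": 0.2}
    - {"angular": [0,0,-0.018],"slide": [0,0,0],"jaw": 0.2}
    - {"angular": [0,0,0],"slide": [0,0,0],"jaw": 0.2}

```text
time_s: 6.28
tool_pos: [0.6927, -0.069, 0.1554]
tool_rot: [-180.0, 0.0, 94.5]
force: [-0.0, -0.1, -2.7]
grip_width: 0.0296
grasp_force: 12.0
```

```bash
python3 - <<'E'
from h import *
o=env.get_obs();print(o['tool_pos'],o['tool_rot'],o['time_s'],o['force'])
# board line fits from the initial top picture (calibrated): rail = bright grey pixels, deck/head by colour
im=cv2.imread('pics/top0.png').astype(int); hsv=cv2.cvtColor(im.astype(np.uint8),cv2.COLOR_BGR2HSV)
m=((hsv[...,1]<45)&(hsv[...,2]>120))
P=[];Q=[]
for u in range(228,345,3):
    v=np.nonzero(m[235:280,u])[0]+235
    if len(v)>2: P.append(ray('top',u,v.min()-.5,.043)[:2]);Q.append(ray('top',u,v.max()+.5,.043)[:2])
for n,A in(('inner',P),('outer',Q)):
    l=cv2.fitLine(np.array(A,np.float32),cv2.DIST_HUBER,0,.001,.001).ravel();s=np.sign(l[1]);print(n,np.degrees(np.arctan2(-l[0]*s,l[1]*s)),'x at y=.1',l[2]+(0.1-l[3])*l[0]/l[1],len(A))
# deck far edge
s=hsv[...,1].astype(int);E=[]
for u in range(245,348,3):
    g=s[195:232,u]; v=np.nonzero(g>np.mean([g[0],g[-1]]))[0][0]+195; E.append(ray('top',u,v-.5,.018)[:2])
l=cv2.fitLine(np.array(E,np.float32),cv2.DIST_HUBER,0,.001,.001).ravel();print('deck edge',np.degrees(np.arctan2(-l[0],l[1])),'x at .1',l[2]+(0.1-l[3])*l[0]/l[1])
E
```

```text
[ 0.69273745 -0.06903859  0.15541148] [-1.79963792e+02  1.09473363e-03  9.45429944e+01] 6.275 [-0.00329529 -0.06796596 -2.66684324]
inner 4.544416 x at y=.1 0.46778965 39
outer 4.5781364 x at y=.1 0.4532544 39
deck edge -175.33257 x at .1 0.5933389
```

Request:
step_arm:
  rows:
    - {"angular": [0,0,0],"slide": [0.04,-0.035,0],"jaw": 0.2}
    - {"angular": [0,0,0],"slide": [0.065,-0.057,0],"jaw": 0.2}
    - {"angular": [0,0,0],"slide": [0.065,-0.057,0],"jaw": 0.2}
    - {"angular": [0,0,0],"slide": [0.065,-0.057,0],"jaw": 0.2}
    - {"angular": [0,0,0],"slide": [0.065,-0.057,0],"jaw": 0.2}
    - {"angular": [0,0,0],"slide": [0.06,-0.05,0],"jaw": 0.2}
    - {"angular": [0,0,0],"slide": [0.032,-0.029,0],"jaw": 0.2}
    - {"angular": [0,0,0],"slide": [0,0,0],"jaw": 0.2}
    - {"angular": [0,0,0],"slide": [0,0,0],"jaw": 0.2}

```text
time_s: 7.4
tool_pos: [0.5083, 0.1111, 0.1552]
tool_rot: [179.9, 0.0, 94.4]
force: [0.2, -0.1, -1.8]
grip_width: 0.0298
grasp_force: 12.0
```

```bash
python3 - <<'E'
from h import *
o=env.get_obs();print(o['tool_pos'],o['tool_rot'],o['time_s'],o['force'])
im=env.read_camera('wrist');cv2.imwrite('pics/w2.png',cv2.cvtColor(im,cv2.COLOR_RGB2BGR))
print(env.camera_info('wrist'))
E
```

```text
[0.50826487 0.1111317  0.15521   ] [1.79948292e+02 3.74032949e-02 9.44429845e+01] 7.4 [ 0.15887275 -0.14905685 -1.77069591]
{'fx': 282.9795481181075, 'fy': 282.9795481181075, 'cx': 321.29733727707134, 'cy': 200.54247012451864, 'R': array([[ 9.96949246e-01,  7.80525558e-02, -9.04087605e-06],
       [ 7.53089132e-02, -9.61874808e-01,  2.62917137e-01],
       [ 2.05126583e-02, -2.62115722e-01, -9.64818418e-01]]), 't': array([-0.5155098 ,  0.05369694,  0.34311069])}
```

View pics/w2.png

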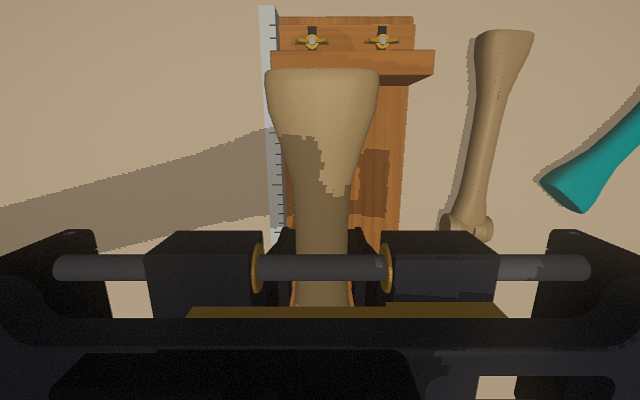

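The bone is held straight. Its flat end is at about (321,69), between the rail edge (~280) and the far deck edge. The head is just ahead at rows 50–85.

```bash
python3 - <<'E'
from h import *
c,s=np.cos(np.radians(4.6)),np.sin(np.radians(4.6))
bx=lambda p:np.array([c*p[0]+s*p[1]-.4743,-s*p[0]+c*p[1]]).round(4)
for n,u,v,z in[('flat top',321,69,.182),('flat L',265,82,.166),('flat R',379,82,.166),('headtop far',434,51,.083),('headtop near',434,73,.083),('head near base',407,86,.018),('rail in',277,60,.043),('rail in',284,215,.043)]:print(n,bx(ray('wrist',u,v,z)))
print(bx(env.get_obs()['tool_pos']))
E
```

```text
flat top [0.0414 0.1639]
flat L [0.0136 0.1608]
flat R [0.0702 0.1607]
headtop far [0.126  0.1931]
headtop near [0.1276 0.1778]
head near base [0.1261 0.1763]
rail in [0.0025 0.1951]
rail in [0.0034 0.0511]
[0.0412 0.0699]
```

Request:
step_arm:
  rows:
    - {"angular": [0,0,0],"slide": [0,0,0.05],"jaw": 0.2}
    - {"angular": [0,0,0],"slide": [0,0,0.06],"jaw": 0.2}
    - {"angular": [0,0,0],"slide": [0,0,0.06],"jaw": 0.2}
    - {"angular": [0,0,0],"slide": [0,0,0.04],"jaw": 0.2}
    - {"angular": [0,0,0],"slide": [0,0,0.025],"jaw": 0.2}
    - {"angular": [0,0,0],"slide": [0,0,0.012],"jaw": 0.2}
    - {"angular": [0,0,0],"slide": [0,0,0.005],"jaw": 0.2}
    - {"angular": [0,0,0],"slide": [0,0,0],"jaw": 0.2}
    - {"angular": [0,0,0],"slide": [0,0,0],"jaw": 0.2}

```text
time_s: 8.57
tool_pos: [0.5076, 0.1128, 0.0297]
tool_rot: [179.9, 0.0, 94.6]
force: [0.4, 0.5, -2.3]
grip_width: 0.03
grasp_force: 12.0
```

Request:
step_arm:
  rows:
    - {"angular": [0,0,0],"slide": [0,0,0.003],"jaw": 0.2}
    - {"angular": [0,0,0],"slide": [0,0,0.003],"jaw": 0.2}
    - {"angular": [0,0,0],"slide": [0,0,0.002],"jaw": 0.2}
    - {"angular": [0,0,0],"slide": [0,0,0.002],"jaw": 0.2}
    - {"angular": [0,0,0],"slide": [0,0,0.001],"jaw": 0.2}
    - {"angular": [0,0,0],"slide": [0,0,0],"jaw": 0.2}

```text
time_s: 9.32
tool_pos: [0.5071, 0.1127, 0.0235]
tool_rot: [-180.0, 0.0, 94.6]
force: [0.3, -0.3, -1.8]
grip_width: 0.0296
grasp_force: 12.0
```

Request:
step_arm:
  rows:
    - {"angular": [0,0,0],"slide": [0,0,0.002],"jaw": 0.2}
    - {"angular": [0,0,0],"slide": [0,0,0],"jaw": 0.2}

```text
time_s: 9.57
tool_pos: [0.5072, 0.1127, 0.0232]
tool_rot: [180.0, 0.0, 94.6]
force: [-2.6, -0.5, 4.9]
grip_width: 0.0299
grasp_force: 12.0
```

Request:
step_arm:
  rows:
    - {"angular": [0,0,0],"slide": [0,0,0],"jaw": 0.38}
    - {"angular": [0,0,0],"slide": [0,0,0],"jaw": 0.43}
    - {"angular": [0,0,0],"slide": [0,0,0],"jaw": 0.43}
    - {"angular": [0,0,0],"slide": [0,0,-0.02],"jaw": 0.43}
    - {"angular": [0,0,0],"slide": [0,0,-0.06],"jaw": 0.43}
    - {"angular": [0,0,0],"slide": [0,0,-0.08],"jaw": 0.43}
    - {"angular": [0,0,0],"slide": [0,0,-0.04],"jaw": 0.43}
    - {"angular": [0,0,0],"slide": [0,0,0],"jaw": 0.43}

```text
time_s: 10.58
tool_pos: [0.5086, 0.113, 0.1246]
tool_rot: [179.8, 0.0, 94.6]
force: [0.2, 0.5, -0.4]
grip_width: 0.0377
grasp_force: 0.0
```

Request:
step_arm:
  rows:
    - {"angular": [0,0,0],"slide": [0,0.05,0],"jaw": 0}
    - {"angular": [0,0,0],"slide": [0,0.05,0],"jaw": 0}
    - {"angular": [0,0,0],"slide": [0,0,0],"jaw": 0}
    - {"angular": [0,0,0],"slide": [0,0,0.05],"jaw": 0}
    - {"angular": [0,0,0],"slide": [0,0,0.06],"jaw": 0}
    - {"angular": [0,0,0],"slide": [0,0,0.06],"jaw": 0}
    - {"angular": [0,0,0],"slide": [0,0,0.022],"jaw": 0}
    - {"angular": [0,0,0],"slide": [0,0,0],"jaw": 0}
  newtons: 20

```text
time_s: 11.58
tool_pos: [0.5559, 0.1167, 0.026]
tool_rot: [-179.9, 0.0, 94.6]
force: [0.1, 0.0, 0.3]
grip_width: 0.0005
grasp_force: 0.0
```

Request:
step_arm:
  rows:
    - {"angular": [0,0,0],"slide": [0,-0.015,0],"jaw": 0}
    - {"angular": [0,0,0],"slide": [0,-0.01,0],"jaw": 0}
    - {"angular": [0,0,0],"slide": [0,-0.004,0],"jaw": 0}
    - {"angular": [0,0,0],"slide": [0,-0.004,0],"jaw": 0}
    - {"angular": [0,0,0],"slide": [0,-0.004,0],"jaw": 0}
    - {"angular": [0,0,0],"slide": [0,-0.004,0],"jaw": 0}
    - {"angular": [0,0,0],"slide": [0,-0.004,0],"jaw": 0}

```text
time_s: 12.45
tool_pos: [0.5344, 0.1148, 0.0265]
tool_rot: [-180.0, 0.0, 94.6]
force: [-0.5, 0.4, -0.3]
grip_width: 0.0005
grasp_force: 0.0
```

Request:
step_arm:
  rows:
    - {"angular": [0,0,0],"slide": [0,-0.003,0],"jaw": 0}
    - {"angular": [0,0,0],"slide": [0,-0.003,0],"jaw": 0}
    - {"angular": [0,0,0],"slide": [0,-0.003,0],"jaw": 0}

```text
time_s: 12.82
tool_pos: [0.5303, 0.1145, 0.0266]
tool_rot: [180.0, -0.0, 94.6]
force: [1.4, -0.2, -0.9]
grip_width: 0.0005
grasp_force: 0.5
```

Request:
step_arm:
  rows:
    - {"angular": [0,0,0],"slide": [0,-0.002,0],"jaw": 0}
    - {"angular": [0,0,0],"slide": [0,-0.002,0],"jaw": 0}
    - {"angular": [0,0,0],"slide": [0,-0.002,0],"jaw": 0}
    - {"angular": [0,0,0],"slide": [0,0,0],"jaw": 0}

```text
time_s: 13.32
tool_pos: [0.527, 0.1142, 0.0266]
tool_rot: [-180.0, 0.0, 94.6]
force: [0.1, 0.3, 0.1]
grip_width: 0.0004
grasp_force: 0.4
```

Request:
step_arm:
  rows:
    - {"angular": [0,0,0],"slide": [0,-0.002,0],"jaw": 0}
    - {"angular": [0,0,0],"slide": [0,-0.002,0],"jaw": 0}

```text
time_s: 13.58
tool_pos: [0.5251, 0.1142, 0.0266]
tool_rot: [180.0, -0.0, 94.6]
force: [1.8, -0.0, 0.3]
grip_width: 0.0004
grasp_force: 0.6
```

Request:
step_arm:
  rows:
    - {"angular": [0,0,0],"slide": [0,-0.002,0],"jaw": 0}
    - {"angular": [0,0,0],"slide": [0,-0.002,0],"jaw": 0}

```text
time_s: 13.82
tool_pos: [0.5231, 0.114, 0.0266]
tool_rot: [180.0, 0.0, 94.6]
force: [0.5, 0.0, -0.3]
grip_width: 0.0003
grasp_force: 0.7
```

Request:
step_arm:
  rows:
    - {"angular": [0,0,0],"slide": [0,-0.002,0],"jaw": 0}
    - {"angular": [0,0,0],"slide": [0,0,0],"jaw": 0}

```text
time_s: 14.08
tool_pos: [0.522, 0.1139, 0.0266]
tool_rot: [-180.0, 0.0, 94.6]
force: [0.8, 0.3, 0.6]
grip_width: 0.0001
grasp_force: 0.4
```

Request:
step_arm:
  rows:
    - {"angular": [0,0,0],"slide": [0,-0.002,0],"jaw": 0}
    - {"angular": [0,0,0],"slide": [0,-0.002,0],"jaw": 0}

```text
time_s: 14.32
tool_pos: [0.5212, 0.1138, 0.0267]
tool_rot: [179.9, -0.0, 94.6]
force: [5.8, 0.8, -1.5]
grip_width: 0.0009
grasp_force: 2.7
```

```bash
python3 - <<'E'
from h import *
o=env.get_obs();print(o['tool_pos'],o['force'],o['grasp_force'])
a=cv2.resize(cv2.cvtColor(env.read_camera('wrist'),cv2.COLOR_RGB2BGR)[0:260,160:480],None,fx=1.8,fy=1.8)
cv2.imwrite('pics/w3.png',a)
E
```

```text
[0.52118502 0.11382181 0.02674807] [ 5.79065269  0.75344671 -1.47832594] 2.7485787123441696
```

View pics/w3.png

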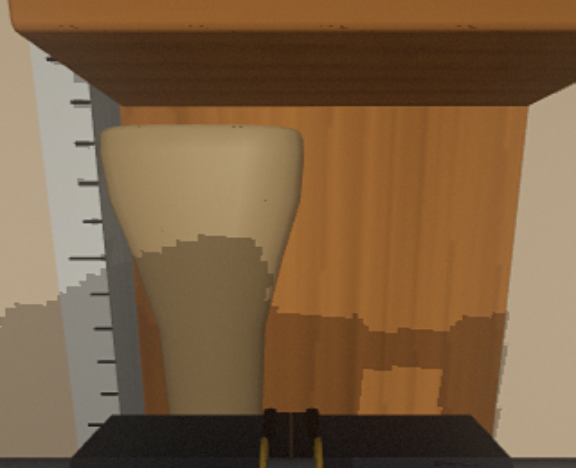

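The crop shows the bone's side against the rail, left edge at (105,150). Its flat end is at row ~128, parallel to the head foot at row ~105, leaving about 10 mm. Next I'll push from the knuckle end.

Request:
step_arm:
  rows:
    - {"angular": [0,0,0],"slide": [0,0.02,0],"jaw": 0}
    - {"angular": [0,0,0],"slide": [0,0.02,0],"jaw": 0}
    - {"angular": [0,0,0],"slide": [0,0,-0.06],"jaw": 0}
    - {"angular": [0,0,0],"slide": [0,0,-0.05],"jaw": 0}
    - {"angular": [0,0,0],"slide": [-0.06,-0.023,0],"jaw": 0}
    - {"angular": [0,0,0],"slide": [-0.06,-0.024,0],"jaw": 0}
    - {"angular": [0,0,0],"slide": [-0.06,-0.024,0],"jaw": 0}
    - {"angular": [0,0,0],"slide": [-0.055,-0.023,0],"jaw": 0}
    - {"angular": [0,0,0],"slide": [0,0,0],"jaw": 0}
    - {"angular": [0,0,0],"slide": [0,0,0],"jaw": 0}

```text
time_s: 15.62
tool_pos: [0.5028, -0.0048, 0.0816]
tool_rot: [-180.0, -0.0, 94.6]
force: [0.1, 0.3, 0.4]
grip_width: 0.0005
grasp_force: 0.0
```

Request:
step_arm:
  rows:
    - {"angular": [0,0,0],"slide": [0,0.003,0.05],"jaw": 0}
    - {"angular": [0,0,0],"slide": [0,0,0.045],"jaw": 0}
    - {"angular": [0,0,0],"slide": [0,0,0.013],"jaw": 0}
    - {"angular": [0,0,0],"slide": [0,0,0],"jaw": 0}
    - {"angular": [0,0,0],"slide": [0.014,0,0],"jaw": 0}
    - {"angular": [0,0,0],"slide": [0.01,0,0],"jaw": 0}
    - {"angular": [0,0,0],"slide": [0.004,0,0],"jaw": 0}
    - {"angular": [0,0,0],"slide": [0.004,0,0],"jaw": 0}

```text
time_s: 16.62
tool_pos: [0.5028, 0.0105, 0.0278]
tool_rot: [180.0, 0.0, 94.6]
force: [1.1, 0.0, -0.1]
grip_width: 0.0001
grasp_force: 0.0
```

Request:
step_arm:
  rows:
    - {"angular": [0,0,0],"slide": [0.004,0,0],"jaw": 0}
    - {"angular": [0,0,0],"slide": [0.004,0,0],"jaw": 0}
    - {"angular": [0,0,0],"slide": [0.003,0,0],"jaw": 0}
    - {"angular": [0,0,0],"slide": [0.003,0,0],"jaw": 0}

```text
time_s: 17.12
tool_pos: [0.5022, 0.017, 0.0275]
tool_rot: [-180.0, 0.0, 94.5]
force: [0.2, -2.0, 0.1]
grip_width: 0.0003
grasp_force: 0.7
```

Request:
step_arm:
  rows:
    - {"angular": [0,0,0],"slide": [0.003,0,0],"jaw": 0}
    - {"angular": [0,0,0],"slide": [0.002,0,0],"jaw": 0}
    - {"angular": [0,0,0],"slide": [0.002,0,0],"jaw": 0}

```text
time_s: 17.5
tool_pos: [0.5019, 0.021, 0.0275]
tool_rot: [-180.0, 0.0, 94.6]
force: [-0.9, -2.1, 0.1]
grip_width: 0.0004
grasp_force: 0.7
```

Request:
step_arm:
  rows:
    - {"angular": [0,0,0],"slide": [0.002,0,0],"jaw": 0}
    - {"angular": [0,0,0],"slide": [0.002,0,0],"jaw": 0}
    - {"angular": [0,0,0],"slide": [0.002,0,0],"jaw": 0}

```text
time_s: 17.88
tool_pos: [0.5016, 0.024, 0.0275]
tool_rot: [-180.0, 0.0, 94.6]
force: [0.1, -0.8, -0.5]
grip_width: -0.0
grasp_force: 0.7
```

Request:
step_arm:
  rows:
    - {"angular": [0,0,0],"slide": [0.002,0,0],"jaw": 0}
    - {"angular": [0,0,0],"slide": [0.002,0,0],"jaw": 0}

```text
time_s: 18.12
tool_pos: [0.5016, 0.0248, 0.0275]
tool_rot: [-180.0, 0.1, 94.5]
force: [0.7, -6.5, -0.2]
grip_width: 0.0003
grasp_force: 2.8
```

Request:
step_arm:
  rows:
    - {"angular": [0,0,0],"slide": [-0.012,0,0],"jaw": 0}
    - {"angular": [0,0,0],"slide": [-0.012,0,0],"jaw": 0}
    - {"angular": [0,0,0],"slide": [0,0,-0.06],"jaw": 0}
    - {"angular": [0,0,0],"slide": [0,0,-0.05],"jaw": 0}
    - {"angular": [0,0,0],"slide": [0.056,0.024,0],"jaw": 0}
    - {"angular": [0,0,0],"slide": [0.056,0.024,0],"jaw": 0}
    - {"angular": [0,0,0],"slide": [0.056,0.024,0],"jaw": 0}
    - {"angular": [0,0,0],"slide": [0.056,0.024,0],"jaw": 0}
    - {"angular": [0,0,0],"slide": [0,0,0],"jaw": 0}

```text
time_s: 19.25
tool_pos: [0.5413, 0.1328, 0.0827]
tool_rot: [180.0, -0.2, 94.8]
force: [0.5, -0.4, 0.3]
grip_width: 0.0003
grasp_force: 0.0
```

Request:
step_arm:
  rows:
    - {"angular": [0,0,0],"slide": [0,0,0.06],"jaw": 0}
    - {"angular": [0,0,0],"slide": [0,0,0.045],"jaw": 0}
    - {"angular": [0,0,0],"slide": [0,0,0.005],"jaw": 0}
    - {"angular": [0,0,0],"slide": [0,0,0],"jaw": 0}
    - {"angular": [0,0,0],"slide": [0,-0.014,0],"jaw": 0}
    - {"angular": [0,0,0],"slide": [0,-0.01,0],"jaw": 0}
    - {"angular": [0,0,0],"slide": [0,-0.004,0],"jaw": 0}

```text
time_s: 20.12
tool_pos: [0.5272, 0.1282, 0.028]
tool_rot: [180.0, 0.0, 94.6]
force: [-0.5, -1.2, 1.0]
grip_width: 0.0002
grasp_force: 0.0
```

Request:
step_arm:
  rows:
    - {"angular": [0,0,0],"slide": [0,-0.004,0],"jaw": 0}
    - {"angular": [0,0,0],"slide": [0,-0.003,0],"jaw": 0}
    - {"angular": [0,0,0],"slide": [0,-0.002,0],"jaw": 0}
    - {"angular": [0,0,0],"slide": [0,-0.002,0],"jaw": 0}

```text
time_s: 20.62
tool_pos: [0.522, 0.1279, 0.0275]
tool_rot: [180.0, 0.0, 94.6]
force: [0.8, 0.4, -0.2]
grip_width: 0.0004
grasp_force: 0.0
```

Request:
step_arm:
  rows:
    - {"angular": [0,0,0],"slide": [0,-0.002,0],"jaw": 0}
    - {"angular": [0,0,0],"slide": [0,-0.002,0],"jaw": 0}

```text
time_s: 20.88
tool_pos: [0.5202, 0.1277, 0.0276]
tool_rot: [180.0, -0.0, 94.6]
force: [-0.3, -0.3, -0.0]
grip_width: 0.0002
grasp_force: 0.5
```

Request:
step_arm:
  rows:
    - {"angular": [0,0,0],"slide": [0,-0.002,0],"jaw": 0}
    - {"angular": [0,0,0],"slide": [0,0,0],"jaw": 0}

```text
time_s: 21.12
tool_pos: [0.5201, 0.1278, 0.0279]
tool_rot: [179.9, -0.0, 94.6]
force: [3.8, 0.8, -2.3]
grip_width: 0.0004
grasp_force: 2.1
```

Request:
step_arm:
  rows:
    - {"angular": [0,0,0],"slide": [0,0.015,0],"jaw": 0}
    - {"angular": [0,0,0],"slide": [0,0.03,0],"jaw": 0}
    - {"angular": [0,0,0],"slide": [0,0,-0.08],"jaw": 0}
    - {"angular": [0,0,0],"slide": [0,0,-0.1],"jaw": 0}
    - {"angular": [0,0,0],"slide": [0,0,-0.1],"jaw": 0}
    - {"angular": [0,0,0],"slide": [-0.1,0,0],"jaw": 0.3}
    - {"angular": [0,0,0],"slide": [-0.1,0,0],"jaw": 0.5}
    - {"angular": [0,0,0],"slide": [-0.1,0,0],"jaw": 0.5}
    - {"angular": [0,0,0],"slide": [0,0,0],"jaw": 0.5}

```text
time_s: 22.25
tool_pos: [0.5538, -0.0262, 0.1671]
tool_rot: [-179.9, 0.1, 94.1]
force: [-0.5, -0.1, 0.2]
grip_width: 0.0327
grasp_force: 0.0
```

Request:
step_arm:
  rows:
    - {"angular": [0,0,0.055],"slide": [0,0,0],"jaw": 0.5}
    - {"angular": [0,0,0.055],"slide": [0,0,0],"jaw": 0.5}
    - {"angular": [0,0,0.055],"slide": [0,0,0],"jaw": 0.5}
    - {"angular": [0,0,0.055],"slide": [0,0,0],"jaw": 0.5}
    - {"angular": [0,0,0.055],"slide": [0,0,0],"jaw": 0.5}
    - {"angular": [0,0,0.055],"slide": [0,0,0],"jaw": 0.5}
    - {"angular": [0,0,0.055],"slide": [0,0,0],"jaw": 0.5}
    - {"angular": [0,0,0.055],"slide": [0,0,0],"jaw": 0.5}
    - {"angular": [0,0,0.055],"slide": [0,0,0],"jaw": 0.5}
    - {"angular": [0,0,0.005],"slide": [0,0,0],"jaw": 0.5}

```text
time_s: 23.5
tool_pos: [0.5536, -0.019, 0.1674]
tool_rot: [-180.0, 0.0, 4.7]
force: [-0.0, 0.3, 0.6]
grip_width: 0.0434
grasp_force: 0.0
```

```bash
python3 - <<'E'
from h import *
o=env.get_obs();print(o['tool_pos'],o['tool_rot'],o['time_s'],o['qpos'])
im=cv2.cvtColor(env.read_camera('top'),cv2.COLOR_RGB2BGR)
cv2.imwrite('pics/t3.png',cv2.resize(im[155:280,210:400],None,fx=4.2,fy=4.2,interpolation=cv2.INTER_CUBIC))
E
```

```text
[ 0.55357053 -0.01902041  0.16744019] [-1.79971897e+02  3.34709791e-02  4.70821298e+00] 23.5 [ 27.90884761  11.03702729 -31.94247638 100.22681682   6.13870795
  70.51305154 -90.90544394]
```

View pics/t3.png

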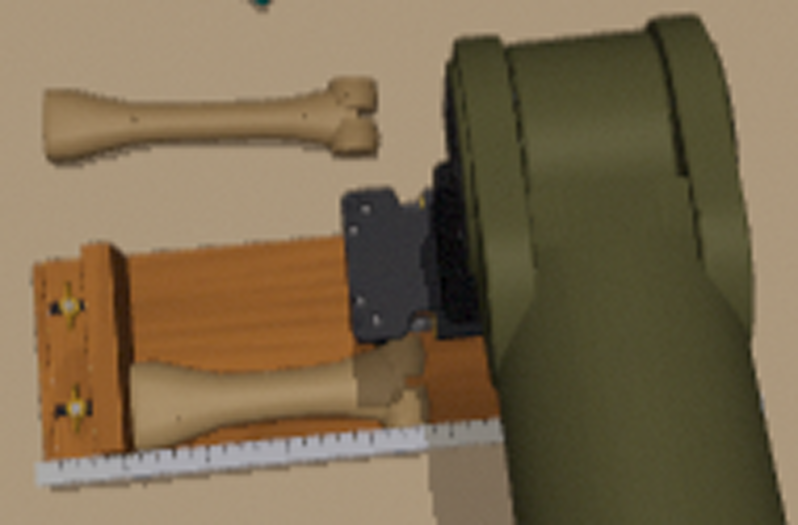

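The top view shows the bone's flat end against the head at crop (132,405) and its side along the rail, with the slide still well clear. Now the slide.

Request:
step_arm:
  rows:
    - {"angular": [0,0,0],"slide": [-0.012,0.051,0],"jaw": 0.5}
    - {"angular": [0,0,0],"slide": [-0.012,0.051,0],"jaw": 0.5}
    - {"angular": [0,0,0],"slide": [0,0,0],"jaw": 0.5}
    - {"angular": [0,0,0],"slide": [0,0,0.06],"jaw": 0.5}
    - {"angular": [0,0,0],"slide": [0,0,0.06],"jaw": 0.5}
    - {"angular": [0,0,0],"slide": [0,0,0.02],"jaw": 0.5}
    - {"angular": [0,0,0],"slide": [0,0,0],"jaw": 0.5}

```text
time_s: 24.42
tool_pos: [0.5454, -0.0709, 0.0974]
tool_rot: [-180.0, 0.0, 4.7]
force: [-0.3, -0.2, 0.4]
grip_width: 0.0433
grasp_force: 0.0
```

Request:
step_arm:
  rows:
    - {"angular": [0,0,0],"slide": [0,0,0.025],"jaw": 0.5}
    - {"angular": [0,0,0],"slide": [0,0,0.025],"jaw": 0.5}
    - {"angular": [0,0,0],"slide": [0,0,0.024],"jaw": 0.5}
    - {"angular": [0,0,0],"slide": [0,0,0],"jaw": 0.5}
    - {"angular": [0,0,0],"slide": [0,0,0],"jaw": 0.3}
    - {"angular": [0,0,0],"slide": [0,0,0],"jaw": 0.1}
    - {"angular": [0,0,0],"slide": [0,0,0],"jaw": 0.1}
    - {"angular": [0,0,0],"slide": [0,0,0],"jaw": 0.1}
  newtons: 10

```text
time_s: 25.42
tool_pos: [0.5456, -0.0716, 0.0609]
tool_rot: [-180.0, -0.0, 4.6]
force: [0.2, 0.5, 1.4]
grip_width: 0.0159
grasp_force: 10.0
```

Request:
step_arm:
  rows:
    - {"angular": [0,0,0],"slide": [0,-0.012,0],"jaw": 0.1}
    - {"angular": [0,0,0],"slide": [0,-0.022,0],"jaw": 0.1}
    - {"angular": [0,0,0],"slide": [0,-0.025,0],"jaw": 0.1}
    - {"angular": [0,0,0],"slide": [0,-0.025,0],"jaw": 0.1}
    - {"angular": [0,0,0],"slide": [0,-0.025,0],"jaw": 0.1}
    - {"angular": [0,0,0],"slide": [0,-0.025,0],"jaw": 0.1}
    - {"angular": [0,0,0],"slide": [0,-0.022,0],"jaw": 0.1}
    - {"angular": [0,0,0],"slide": [0,-0.012,0],"jaw": 0.1}
    - {"angular": [0,0,0],"slide": [0,-0.004,0],"jaw": 0.1}
    - {"angular": [0,0,0],"slide": [0,-0.004,0],"jaw": 0.1}

```text
time_s: 26.68
tool_pos: [0.5384, 0.0168, 0.0608]
tool_rot: [-180.0, -0.0, 4.6]
force: [-0.5, -3.5, 5.9]
grip_width: 0.0155
grasp_force: 10.0
```

Request:
step_arm:
  rows:
    - {"angular": [0,0,0],"slide": [0,-0.003,0],"jaw": 0.1}
    - {"angular": [0,0,0],"slide": [0,-0.003,0],"jaw": 0.1}
    - {"angular": [0,0,0],"slide": [0,-0.003,0],"jaw": 0.1}
    - {"angular": [0,0,0],"slide": [0,-0.003,0],"jaw": 0.1}
    - {"angular": [0,0,0],"slide": [0,-0.003,0],"jaw": 0.1}

```text
time_s: 27.3
tool_pos: [0.5378, 0.0242, 0.0608]
tool_rot: [-180.0, -0.0, 4.6]
force: [-0.6, -3.4, 6.3]
grip_width: 0.0162
grasp_force: 10.0
```

Request:
step_arm:
  rows:
    - {"angular": [0,0,0],"slide": [0,-0.0015,0],"jaw": 0.1}
    - {"angular": [0,0,0],"slide": [0,-0.0015,0],"jaw": 0.1}

```text
time_s: 27.55
tool_pos: [0.5377, 0.0257, 0.0608]
tool_rot: [-180.0, -0.0, 4.6]
force: [-0.2, -4.0, 5.6]
grip_width: 0.016
grasp_force: 10.0
```

Request:
step_arm:
  rows:
    - {"angular": [0,0,0],"slide": [0,-0.0015,0],"jaw": 0.1}
    - {"angular": [0,0,0],"slide": [0,0,0],"jaw": 0.1}

```text
time_s: 27.8
tool_pos: [0.5376, 0.0266, 0.0608]
tool_rot: [-180.0, -0.0, 4.6]
force: [-0.6, -3.3, 5.8]
grip_width: 0.0161
grasp_force: 10.0
```

Request:
step_arm:
  rows:
    - {"angular": [0,0,0],"slide": [0,-0.0015,0],"jaw": 0.1}
    - {"angular": [0,0,0],"slide": [0,0,0],"jaw": 0.1}

```text
time_s: 28.05
tool_pos: [0.5376, 0.0273, 0.0608]
tool_rot: [-180.0, -0.0, 4.6]
force: [-0.5, -3.1, 5.6]
grip_width: 0.0156
grasp_force: 10.0
```

Request:
step_arm:
  rows:
    - {"angular": [0,0,0],"slide": [0,-0.0015,0],"jaw": 0.1}
    - {"angular": [0,0,0],"slide": [0,0,0],"jaw": 0.1}

```text
time_s: 28.3
tool_pos: [0.5375, 0.028, 0.0608]
tool_rot: [-180.0, -0.0, 4.6]
force: [-0.6, -3.2, 6.3]
grip_width: 0.0158
grasp_force: 10.0
```

Request:
step_arm:
  rows:
    - {"angular": [0,0,0],"slide": [0,-0.001,0],"jaw": 0.1}
    - {"angular": [0,0,0],"slide": [0,0,0],"jaw": 0.1}

```text
time_s: 28.55
tool_pos: [0.5375, 0.0285, 0.0608]
tool_rot: [-180.0, -0.0, 4.6]
force: [-1.2, -2.9, 5.8]
grip_width: 0.016
grasp_force: 10.0
```

Request:
step_arm:
  rows:
    - {"angular": [0,0,0],"slide": [0,-0.001,0],"jaw": 0.1}
    - {"angular": [0,0,0],"slide": [0,0,0],"jaw": 0.1}

```text
time_s: 28.8
tool_pos: [0.5374, 0.029, 0.0608]
tool_rot: [-180.0, -0.0, 4.6]
force: [-0.3, -2.3, 5.6]
grip_width: 0.0159
grasp_force: 10.0
```

Request:
step_arm:
  rows:
    - {"angular": [0,0,0],"slide": [0,-0.001,0],"jaw": 0.1}
    - {"angular": [0,0,0],"slide": [0,0,0],"jaw": 0.1}

```text
time_s: 29.05
tool_pos: [0.5374, 0.0295, 0.0608]
tool_rot: [-180.0, -0.0, 4.6]
force: [-0.9, -2.8, 6.3]
grip_width: 0.0158
grasp_force: 10.0
```

Request:
step_arm:
  rows:
    - {"angular": [0,0,0],"slide": [0,-0.001,0],"jaw": 0.1}
    - {"angular": [0,0,0],"slide": [0,0,0],"jaw": 0.1}

```text
time_s: 29.3
tool_pos: [0.5373, 0.03, 0.0608]
tool_rot: [-180.0, -0.0, 4.6]
force: [-0.1, -2.8, 5.9]
grip_width: 0.0158
grasp_force: 10.0
```

Request:
step_arm:
  rows:
    - {"angular": [0,0,0],"slide": [0,-0.001,0],"jaw": 0.1}
    - {"angular": [0,0,0],"slide": [0,0,0],"jaw": 0.1}

```text
time_s: 29.55
tool_pos: [0.5373, 0.0305, 0.0608]
tool_rot: [-180.0, -0.0, 4.6]
force: [-1.2, -3.2, 5.7]
grip_width: 0.016
grasp_force: 10.0
```

Request:
step_arm:
  rows:
    - {"angular": [0,0,0],"slide": [0,-0.001,0],"jaw": 0.1}
    - {"angular": [0,0,0],"slide": [0,0,0],"jaw": 0.1}

```text
time_s: 29.8
tool_pos: [0.5373, 0.0306, 0.0608]
tool_rot: [180.0, -0.0, 4.6]
force: [-0.6, -3.3, 6.2]
grip_width: 0.016
grasp_force: 10.0
```

Request:
step_arm:
  rows:
    - {"angular": [0,0,0],"slide": [0,-0.001,0],"jaw": 0.1}
    - {"angular": [0,0,0],"slide": [0,0,0],"jaw": 0.1}

```text
time_s: 30.05
tool_pos: [0.5373, 0.0306, 0.0609]
tool_rot: [180.0, -0.0, 4.6]
force: [-0.5, -4.0, 6.0]
grip_width: 0.0158
grasp_force: 10.0
```

Request:
step_arm:
  rows:
    - {"angular": [0,0,0],"slide": [0,-0.001,0],"jaw": 0.1}
    - {"angular": [0,0,0],"slide": [0,0,0],"jaw": 0.1}

```text
time_s: 30.3
tool_pos: [0.5373, 0.0306, 0.0608]
tool_rot: [179.9, -0.0, 4.6]
force: [-0.7, -5.5, 5.3]
grip_width: 0.0162
grasp_force: 10.0
```

The position has stalled at y = 0.0306 while the force rises, so the slide is touching the knuckles. Releasing.

Request:
step_arm:
  rows:
    - {"angular": [0,0,0],"slide": [0,0,0],"jaw": 0.3}
    - {"angular": [0,0,0],"slide": [0,0,0],"jaw": 0.5}
    - {"angular": [0,0,0],"slide": [0,0,0],"jaw": 0.5}
    - {"angular": [0,0,0],"slide": [0,0,0],"jaw": 0.5}
    - {"angular": [0,0,0],"slide": [0,0,-0.04],"jaw": 0.5}
    - {"angular": [0,0,0],"slide": [0,0,-0.1],"jaw": 0.5}
    - {"angular": [0,0,0],"slide": [0,0,-0.1],"jaw": 0.5}
    - {"angular": [0,0,0],"slide": [0,0.1,-0.04],"jaw": 0.5}
    - {"angular": [0,0,0],"slide": [0,0.12,0],"jaw": 0.5}
    - {"angular": [0,0,0],"slide": [0,0.12,0],"jaw": 0.5}

```text
time_s: 31.55
tool_pos: [0.551, -0.1398, 0.2012]
tool_rot: [180.0, -0.1, 4.6]
force: [1.2, 0.4, -0.3]
grip_width: 0.0433
grasp_force: 0.0
```

Request:
step_arm:
  rows:
    - {"angular": [0,0,0],"slide": [0,0.12,0],"jaw": 0.5}
    - {"angular": [0,0,0],"slide": [0,0.12,0],"jaw": 0.5}
    - {"angular": [0,0,0],"slide": [0,0.06,0],"jaw": 0.5}
    - {"angular": [0,0,0],"slide": [0,0,0],"jaw": 0.5}

```text
time_s: 32.05
tool_pos: [0.5616, -0.2915, 0.1996]
tool_rot: [180.0, 0.1, 4.3]
force: [0.3, 0.2, 0.0]
grip_width: 0.0433
grasp_force: 0.0
```

```bash
python3 - <<'E'
from h import *
T=cv2.cvtColor(env.read_camera('top'),cv2.COLOR_RGB2BGR)[155:280,210:400]
S=cv2.cvtColor(env.read_camera('scene'),cv2.COLOR_RGB2BGR)[130:250,255:445]
cv2.imwrite('pics/fin.png',np.vstack([cv2.resize(a,None,fx=k,fy=k,interpolation=cv2.INTER_CUBIC) for a,k in((T,4),)]))
a=cv2.resize(T,(456,300),interpolation=cv2.INTER_CUBIC);b=cv2.resize(S,(456,288),interpolation=cv2.INTER_CUBIC)
cv2.imwrite('pics/fin2.png',np.vstack([a,b]))
E
```

```text
(no output)
```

View pics/fin.png

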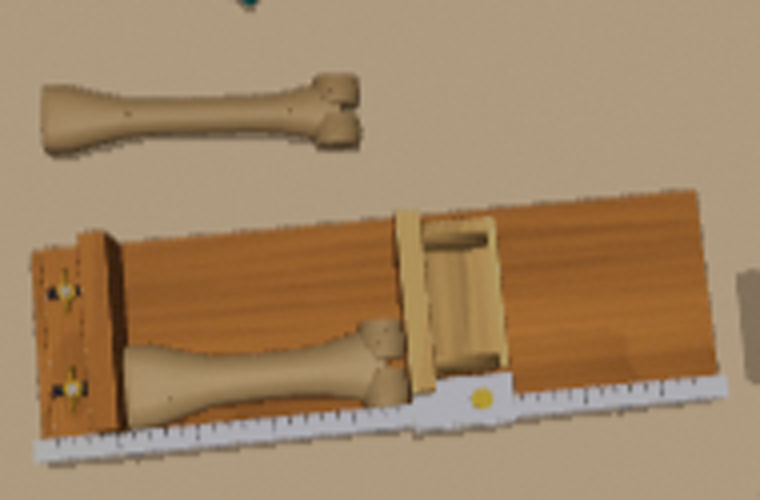

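View pics/fin2.png

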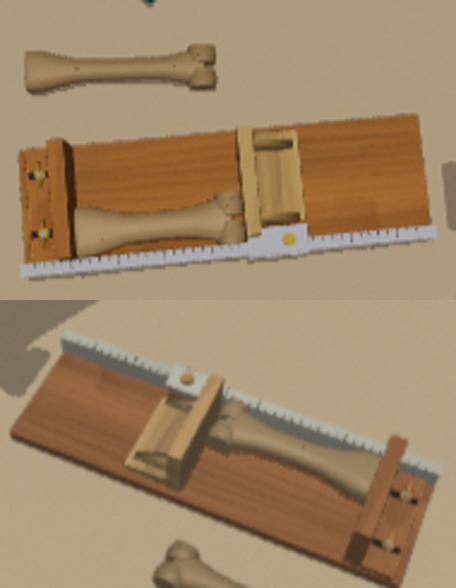

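The final views show the bone's flat end at the head (125,385) and its side along the rail. The slide plate meets the knuckles at (405,370), the other bone hasn't moved, and the arm is clear.

```bash
python3 -c "
from cell import env
print(env.sign_off())"
```

```text
the job is handed in; nothing more can be done
None
```

The job is handed in: the short tan bone lies home against the head and rail, the slide was brought up until it just touched the knuckle end and left there, and nothing else on the table was touched (about 32 s of the 72 s, contact forces around 7 N at most).

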